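# Show the plane iron's bevel to the inspection camera

## Task

Draw the widest of the three plane irons up out of the drip rack and hold it in the air in front of the inspection camera, cutting edge down: its bevel centred on the lens axis 100 mm from the glass (level with the end of the distance rod), the bevel-side face square to the lens, which looks down at a slant, and the edge level across the picture. Finish while still holding it there, motionless; do not let go or put it down. Leave the other irons in the rack and do not bump the camera or move anything else on the bench.

Things in the scene. Friction and masses are not known exactly. Their poses are not given: they have to be found in the camera images.
- iron: Wide plane iron, the one to show: dark steel blade 64 wide (y), 8 thick (x), 100 mm tall (z), 0.3 to 0.47 kg, widest of three, in any slot, cutting edge down. Origin: middle of the edge; broad faces at x = -4 and +4 mm. +x is the normal of the bevel side (bright bevel, 16 mm high, along its bottom); +z runs from edge to head; head narrowed to 52 at the top; top 70 mm stand free above the rack.
- iron_bevel (a point): Centre of the bevel of the wide iron, 8 mm above its cutting edge and 1.5 mm to the bevel side. Axes as iron.
- iron_corner (a point): The +y end of the wide iron's cutting edge, 32 mm from its middle. Axes as iron.
- iron_head (a point): Centre of the top end of the wide iron, 100 mm above its cutting edge. Axes as iron.
- iron_mid: Another plane iron of the same shape and height, 48 mm wide, in another slot. Stays in the rack. Origin and axes as for the wide one.
- iron_small: Another plane iron of the same shape and height, 36 mm wide, in another slot. Stays in the rack. Origin and axes as for the wide one.
- rack: Fixed wooden drip rack, 50 (x) x 250 (y) x 40 mm high, on feet 66 long in x. Origin: centre of underside. Three slots in a row at y = -78, 0, +78 mm, each 10 wide (x), about 70 long (y), floor 10 mm above the table, 30 deep. The irons stand in them side by side, bevels (hidden in the slots) to the rack's +x side, away from the robot, leaning up to 3 degrees.
- lens (a point): Centre of the front glass of the inspection camera (white box 85 x 66 x 60 mm, black barrel 54 across). It looks along its own -x, slanting down by 0.12 to 0.45 rad; own z is up in the picture, y across it. Focus point: 100 mm in front of the glass on the lens axis, (-100, 0, 0) mm in this frame. The head sits on a stiff hinge 80 mm behind the glass.
- rod_tip (a point): Tip of the camera's steel distance rod (6 mm thick), which runs forward under the lens, parallel to its axis and 40 mm below it; it ends 103 mm in front of the glass. Axes as lens.
- stand: Fixed camera stand: base plate 150 x 120 x 14 mm, post 22 mm thick, fork 88 mm wide (116 over its knobs) up to 285 mm high; the head's hinge is 270 mm above the table over the middle of the base. Origin: centre of underside; the camera looks to its -x side.
- nagura: Bystander: small pale dressing stone block, 55 x 40 x 30 (mm). Stays where it is.
- plane_body: Bystander: wooden plane body, 240 x 70 x 34, with a blade sticking up 80 high (mm). Stays where it is.
- jar: Bystander: jar, 56 across, 75 high (mm). Stays where it is.
- brush: Bystander: hand brush lying flat. Stays where it is.
- whetstone: Bystander: grey whetstone on a dark wooden base, 205 x 72 x 38 (mm). Stays where it is.
- bowl: Bystander: white bowl, 100 across, 45 high (mm). Stays where it is.
There are look-alikes about, which are no part of the job. Leave any purple look-alike of the iron alone.

How it is judged (in metres and radians):
On the way:
1. the wide iron is held by the fingers, clear above the rack (height (world z) of iron above 0.05 m and contact force between the fingers and iron above 2 N and contact force between iron and rack below 0.5 N), for 0.2 s.
At the end, for the whole second after the job is handed in: Still held at rest in the fingers, clear of rack and stand, over 100 mm up; bevel centre within 20 mm of the focus point on each lens axis; bevel side to the lens, square and level within 0.2 rad, head up. Other irons within 15 mm, lens 8 mm, bystanders 30 mm of their starts (x of iron_bevel in the frame of lens between -0.12 and -0.08 m and y of iron_bevel in the frame of lens between -0.02 and 0.02 m and z of iron_bevel in the frame of lens between -0.02 and 0.02 m and angle between the x axis of iron and the x axis of lens, either way round below 0.2 rad and angle between the z axis of iron and the z axis of lens, either way round below 0.2 rad and y of iron_corner in the frame of lens above 0 m and z of iron_head in the frame of lens above 0.05 m and height (world z) of iron above 0.1 m and contact force between the fingers and iron above 2 N and contact force between iron and stand below 0.5 N and contact force between iron and rack below 0.5 N and linear speed of iron below 0.03 m/s and angular speed of iron below 0.2 rad/s and distance of each of iron_mid, iron_small from where it was at the start of the episode below 0.015 m and distance of lens from where it was at the start of the episode below 0.008 m and distance of each of nagura, plane_body, jar, brush, whetstone, bowl from where it was at the start of the episode below 0.03 m); the arm keeps its last pose, push and grip.
It fails at once if the inspection camera is knocked out of place or pushed hard (distance of lens from where it was at the start of the episode above 0.008 m or contact force between any of the arm, iron and stand above 15 N).
It fails at once if another plane iron is pulled up or shoved (distance of any of iron_mid, iron_small from where it was at the start of the episode above 0.015 m).
It fails at once if a bystander on the bench is moved by more than 30 mm (distance of any of nagura, plane_body, jar, brush, whetstone, bowl from where it was at the start of the episode above 0.03 m).
It also fails if it takes over 38 s, if anything falls off the work surface, if the arm or the gripper's body presses on something with over 40 N, if the wrist force passes 120 N, or if a joint passes its speed limit or range.

## Robot

A 6-joint arm with a two-finger parallel gripper is mounted at the origin on the work surface. World frame = base frame: x ahead of the robot, y to its left, z up, the work surface at z = 0. Lengths are in mm, angles in rad, forces in N, time in s.
With the tool pointing down it reaches from about 350 to 975 mm from the base axis. Payload 7.1 kg.
Tool frame: the origin (TCP) lies at the very end of the fingers, on their centre line; the grasp point (between the pads) lies ctrl.hold_point_z behind it (ctrl.hold_point_z is the distance from the TCP to the grasp point, in mm); z points along the fingers, y is the line along which they close (so a half turn about z gives the same grasp; the last joint's range is limited). The gripper opens to 88 mm and grips with 3 to 60 N. Pads are 20 mm wide; open, the fingers measure 115 mm over their backs; the gripper's body (75 mm by 178 mm) begins 61 mm behind the grasp point.
Start: joints at [1.125, 0.423, 1.63, -0, 1.089, -0.019], TCP at [258.693, 568.931, 222.675] pointing down, gripper open.
Joint ranges: [-3, 3], [-0.9, 2.11], [0.09, 2.58], [-1.31, 4.45], [0.11, 2.69], [-2.54, 2.54]. Speed limits (rad/s): [2.39, 2.39, 3.01, 3.14, 3.14, 3.14].

## Interface

Orientations are given as a rotation vector (axis times angle).
In Python, from workcell import ctrl gives the robot as it stands. The module is installed in compiled form; this text tells all that it offers.
- The arm moves only by the shell command python3 -m creep 'ROWS'. ROWS is JSON, a list of rows, each an object with "translation": the shift along the tool's x, y, z in mm, a list of three; "angular": the turn, a rotation vector about the tool's x, y, z in rad, a list of three; "jaw": the opening, from 0 (shut) to 1 (fully open). A call has exactly 8 rows; each row is the pose to reach, as a shift and turn from the pose commanded when the call began, along the tool's axes at that moment; what a row does not reach only later rows make up. A row lasts 1/8 s, in which the tool goes at most 62.5 mm and 10.7 degrees, less where a joint would pass 70% of its speed; a pose out of reach is approached as far as the arm can. A call with a gripper value outside its range is refused whole. The fingers move at their own pace and stop on an object; the grip force is fixed at half the most. Time passes only in rows, so rows that repeat a pose let the fingers close, or fill a call up. It gives the time, the measured TCP pose, the force, the opening and the grip force at its end, in the units of the state.
- ctrl.get_obs(): the state, without advancing time (a new reading comes with each control period).
- ctrl.get_image(name): name is "scene" or "top" or "wrist"; returns the picture (480x640x3 uint8, red, green, blue); there is no depth.
- ctrl.camera_info(name): a dict with "camera_matrix" (3x3 intrinsics, pixels), "world_from_camera" (4x4, takes a point from camera to world coordinates). Camera axes: x right, y up, looking along -z (the intrinsics and any distortion apply to the point x, -y, -z); pixel columns grow to the right and rows downward; lengths in mm; the calibration is good to about 2 mm. A picture is of the moment at which its call begins: read the wrist's pose just before it. camera_info takes no time and is no camera call; for the wrist camera it gives the pose at the moment of the call.
- ctrl.close_job(): hands the job in; it is judged then, once.
Trained networks look in the newest picture that a camera, given by its name, has taken for a name from the list of things; names that differ only in an ending like _2 or _b are one class to them, and where a whole thing is asked for, a point or a joint stands for the part that bears it (a point fixed in the world has none). Each returns a list of dicts, best first, with "score" (0 to 1); they miss things now and then, are a little off and sometimes report something else, mostly with a low value. They report only what shows in the picture. A call takes as long as a camera call. They do not tell look-alikes from the thing itself.
- ctrl.look_for(camera, label): "rect" ([left, top, right, bottom] in pixels, round what is visible of it).
The state is a dict: "t": time; "qpos": joint angles; "qvel": joint speeds; "joint_torque": joint torques, N m; "ee_pos": TCP position; "orientation": TCP orientation; "ft_force": force on the tool from outside, world axes, zero at the start; "moment": the same for the moment, N m; "width": finger opening in mm; "grasp_force": force on a finger pad.
Only numpy, scipy, OpenCV 4.12 (cv2) and the standard library are available. Lean on these libraries where they do the work, as an engineer would, in place of code of your own. Each camera call takes 0.05 s, during which the arm holds its last target. There are 200 camera calls.

## Working session

There is one attempt and no reset: what is moved stays moved. The work goes in short steps, Python scripts to look and compute and a shell command to move; the robot and the scene stay as the last step left them, time stands still between calls to the robot, and variables do not carry over. Pictures are saved under pics/ and viewed, at most 10 in all, crops included, and the job is handed in when it is done.

```bash
mkdir -p pics; cat > h.py <<'E'
import numpy as np, cv2
from scipy.spatial.transform import Rotation as R
from workcell import ctrl
def snap(n,f):
    im=ctrl.get_image(n); cv2.imwrite('pics/'+f,im[:,:,::-1]); return im
def ray(n,uv,ci=None):
    ci=ci or ctrl.camera_info(n); K=np.array(ci['camera_matrix']);T=np.array(ci['world_from_camera'])
    d=np.linalg.inv(K)@[uv[0],uv[1],1]; d=T[:3,:3]@[d[0],-d[1],-d[2]]
    return T[:3,3],d/np.linalg.norm(d)
def atz(n,uv,z,ci=None):
    o,d=ray(n,uv,ci); return o+d*(z-o[2])/d[2]
def tri(obs):
    A=np.zeros((3,3));b=np.zeros(3)
    for n,uv in obs:
        o,d=ray(n,uv);P=np.eye(3)-np.outer(d,d);A+=P;b+=P@o
    p=np.linalg.solve(A,b)
    return p,[np.linalg.norm(np.cross(p-ray(n,uv)[0],ray(n,uv)[1])) for n,uv in obs]
def proj(n,p,ci=None):
    ci=ci or ctrl.camera_info(n); K=np.array(ci['camera_matrix']);T=np.array(ci['world_from_camera'])
    c=T[:3,:3].T@(np.array(p)-T[:3,3]); q=K@[c[0],-c[1],-c[2]]; return q[:2]/q[2]
E
python3 - <<'E'
from h import *
snap('scene','s0.png');snap('top','t0.png')
for c in ['scene','top']:
    ci=ctrl.camera_info(c);print(c,np.round(np.array(ci['world_from_camera']),3).tolist(),np.round(ci['camera_matrix'],1).tolist())
    for l in ['iron','iron_mid','iron_small','rack','lens','rod_tip','stand']:
        print(c,l,[(np.round(r['rect']).tolist(),round(r['score'],2)) for r in ctrl.look_for(c,l)][:4])
o=ctrl.get_obs();print(o['ee_pos'],o['orientation'],o['width'],ctrl.hold_point_z,o['t'])
E
```

```text
scene [[-0.358, -0.558, 0.748, 1329.516], [0.934, -0.22, 0.282, 272.086], [0.007, 0.8, 0.6, 794.225], [0.0, 0.0, 0.0, 1.0]] [[482.4, 0.0, 322.7], [0.0, 482.4, 245.0], [0.0, 0.0, 1.0]]
scene iron [([381.0, 268.0, 414.0, 297.0], 0.72), ([316.0, 284.0, 342.0, 317.0], 0.65), ([222.0, 274.0, 271.0, 297.0], 0.55)]
scene iron_mid [([419.0, 272.0, 446.0, 300.0], 0.96)]
scene iron_small [([457.0, 276.0, 477.0, 300.0], 0.91)]
scene rack [([373.0, 289.0, 485.0, 321.0], 0.7)]
scene lens [([169.0, 213.0, 264.0, 273.0], 0.8)]
scene rod_tip [([166.0, 213.0, 261.0, 272.0], 0.82), ([374.0, 287.0, 486.0, 322.0], 0.72)]
scene stand [([171.0, 215.0, 263.0, 378.0], 0.66)]
top [[-0.018, 0.997, -0.076, 459.952], [-1.0, -0.019, -0.017, -35.468], [-0.018, 0.076, 0.997, 1214.352], [0.0, 0.0, 0.0, 1.0]] [[482.4, 0.0, 326.0], [0.0, 482.4, 248.1], [0.0, 0.0, 1.0]]
top iron [([309.0, 228.0, 344.0, 272.0], 0.84), ([384.0, 226.0, 429.0, 261.0], 0.73), ([243.0, 261.0, 277.0, 273.0], 0.53)]
top iron_mid [([217.0, 271.0, 242.0, 283.0], 0.48)]
top iron_small [([257.0, 122.0, 306.0, 218.0], 0.3)]
top rack [([181.0, 255.0, 284.0, 308.0], 0.94)]
top lens [([384.0, 112.0, 427.0, 232.0], 0.93), ([182.0, 255.0, 284.0, 307.0], 0.71), ([339.0, 308.0, 362.0, 334.0], 0.2)]
top rod_tip [([385.0, 115.0, 427.0, 227.0], 0.59)]
top stand [([363.0, 110.0, 433.0, 228.0], 0.84), ([254.0, 120.0, 303.0, 220.0], 0.56)]
[258.68874097 568.93586117 222.67765852] [-6.65308983e-01 -3.07032995e+00 -6.06323074e-06] 87.75237687500724 18.700000000000003 0.8
```

View pics/s0.png

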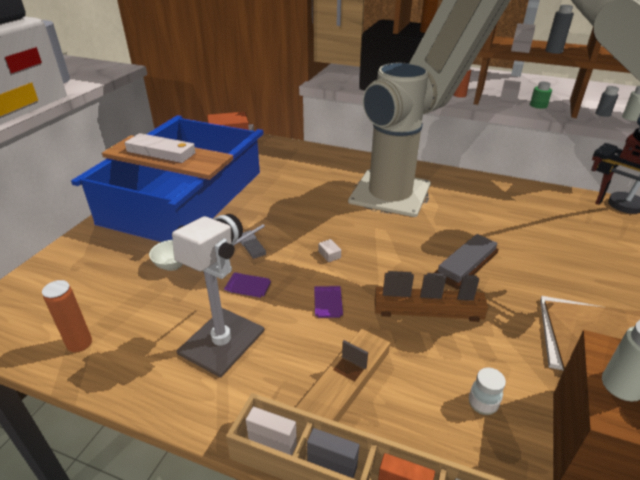

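View pics/t0.png

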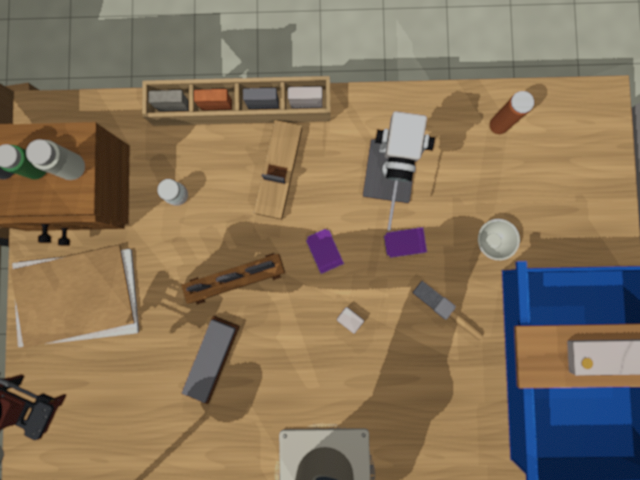

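```bash
python3 - <<'E'
from h import *
s=cv2.imread('pics/s0.png');t=cv2.imread('pics/t0.png')
z=lambda i,x,y,w,h,f:cv2.resize(i[y:y+h,x:x+w],None,fx=f,fy=f,interpolation=cv2.INTER_CUBIC)
a=np.hstack([z(s,160,200,120,75,3.333)[:250,:400],z(s,370,260,120,75,3.333)[:250,:400]])
b=np.hstack([z(t,365,105,80,130,2.5),z(t,175,245,120,65,5)[:325,:600]])[:, :800]
cv2.imwrite('pics/m0.png',np.vstack([a,b]))
snap('wrist','w0.png')
# irons
for u in [(243,273),(277,261),(217,283),(242,271)]: print(u,atz('top',u,108).round())
print(tri([('top',(260,266)),('scene',(398,270))]))
print(tri([('top',(391,228)),('scene',(265,227))]))
E
```

```text
(243, 273) [490. 175. 108.]
(277, 261) [516.  96. 108.]
(217, 283) [468. 235. 108.]
(242, 271) [495. 177. 108.]
(array([504.96332403, 137.01678784, 112.28890231]), [np.float64(2.1332161445210303), np.float64(2.1332161445209468)])
(array([ 574.80401319, -151.54799686,  199.93371789]), [np.float64(5.247676712494384), np.float64(5.247676712494347)])
```

View pics/m0.png

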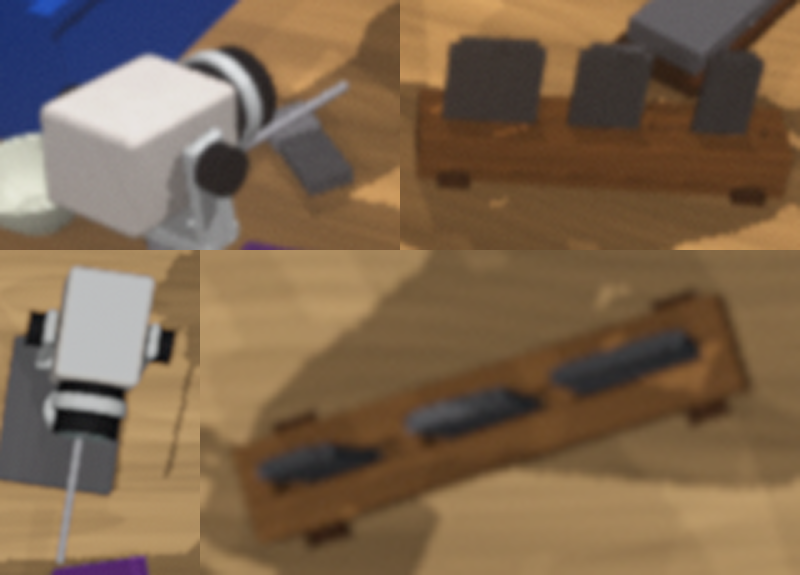

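```bash
python3 - <<'E'
from h import *
tip=tri([('top',(389.8,229)),('scene',(264.1,225.8))]);print('tip',tip)
rb=tri([('top',(396.2,179)),('scene',(233.5,242))]);print('rodbase',rb)
a=atz('top',(380.2,137),270);b=atz('top',(431,143),270);h=(a+b)/2;print('knobs',a,b,h,np.linalg.norm(a-b))
y=a-b;print('yaw from knobs',np.degrees(np.arctan2(-y[0],y[1])))
d=h-tip[0];print('yaw hinge-tip',np.degrees(np.arctan2(d[1],d[0])),np.linalg.norm(d))
pitch=np.arctan2(d[2],np.hypot(*d[:2]))-np.arctan2(40,183);print('pitch',pitch)
e=rb[0]-tip[0];print('rod dir yaw,pitch',np.degrees(np.arctan2(e[1],e[0])),np.arctan2(e[2],np.hypot(*e[:2])))
print('hinge in scene',proj('scene',h), 'a,b',proj('scene',a),proj('scene',b))
# iron: top edge ends in scene montage: (447+..)
S=lambda u,v:((u-400)/3.333+370,v/3.333+260)
for p in [(455,38),(540,40),(444,115),(540,122)]: print('S',np.round(S(*p),1), atz('scene',S(*p),110 if p[1]<60 else 40).round(1))
T=lambda u,v:((u-200)/5+175,(v-250)/5+245)
for p in [(557,378),(695,340),(560,390),(698,352),(262,462),(375,452),(240,455),(262,540),(748,385),(712,295)]: print('T',p,np.round(T(*p),1),atz('top',T(*p),110 if 240<p[0]<700 and p[0] not in(262,) else 40).round(1))
o=ctrl.get_obs();print(R.from_rotvec(o['orientation']).as_matrix().round(3).tolist())
ci=ctrl.camera_info('wrist');M=R.from_rotvec(o['orientation']).as_matrix();W=np.array(ci['world_from_camera'])
print('cam in tool',(M.T@(W[:3,3]-o['ee_pos'])).round(1),(M.T@W[:3,:3]).round(3).tolist(),ci['camera_matrix'][0])
E
```

```text
tip (array([ 573.5625227 , -151.20770008,  201.98654756]), [np.float64(2.577738189100477), np.float64(2.57773818910052)])
rodbase (array([ 675.23152341, -165.40246471,  224.65422834]), [np.float64(1.8782749056065742), np.float64(1.8782749056065482)])
knobs [ 751.77205761 -131.73355736  270.        ] [ 737.20938829 -232.20626736  270.        ] [ 744.49072295 -181.96991236  270.        ] 101.52259252087923
yaw from knobs -8.24710666478227
yaw hinge-tip -10.202394525799527 186.51700473901315
pitch 0.15806232037489598
rod dir yaw,pitch -7.948111006775428 0.2173264956125734
hinge in scene [203.05757293 240.92552947] a,b [225.15079798 249.31320947] [181.92760241 232.90354849]
S [386.5 271.4] [515.3 116.1 110. ]
S [412. 272.] [496.7 169.  110. ]
S [383.2 294.5] [514.8 114.4  40. ]
S [412.  296.6] [497.6 177.6  40. ]
T (557, 378) [246.4 270.6] [495.6 166.7 110. ]
T (695, 340) [274. 263.] [511.9 103.  110. ]
T (560, 390) [247. 273.] [490.1 165.3 110. ]
T (698, 352) [274.6 265.4] [506.4 101.7 110. ]
T (262, 462) [187.4 287.4] [459.6 324.1  40. ]
T (375, 452) [210.  285.4] [463.3 250.6 110. ]
T (240, 455) [183. 286.] [463.2 334.9  40. ]
T (262, 540) [187.4 303. ] [421.8 323.9  40. ]
T (748, 385) [284.6 272. ] [492.8  86.1  40. ]
T (712, 295) [277.4 254. ] [537.  103.3  40. ]
[[-0.91, 0.414, 0.0], [0.414, 0.91, 0.0], [-0.0, 0.0, -1.0]]
cam in tool [  66.4   -0.2 -160.8] [[0.001, 0.969, 0.245], [1.0, -0.001, -0.0], [-0.0, 0.245, -0.969]] [427.03114903   0.         316.88720511]
```

```bash
python3 -m creep '[{"translation":[-52,-37,0],"angular":[0,0,0.11],"jaw":1},{"translation":[-104,-74,0],"angular":[0,0,0.22],"jaw":1},{"translation":[-156,-111,0],"angular":[0,0,0.33],"jaw":1},{"translation":[-208,-148,0],"angular":[0,0,0.44],"jaw":1},{"translation":[-260,-185,0],"angular":[0,0,0.55],"jaw":1},{"translation":[-310,-222,0],"angular":[0,0,0.66],"jaw":1},{"translation":[-360,-258,10],"angular":[0,0,0.77],"jaw":1},{"translation":[-403,-291,20],"angular":[0,0,0.855],"jaw":1}]'
python3 - <<'E'
from h import *
o=ctrl.get_obs();print(o['ee_pos'],o['qpos'].round(3) if hasattr(o['qpos'],'round') else o['qpos'],o['t'])
ci=ctrl.camera_info('wrist');snap('wrist','w1.png')
np.savez('w1.npz',K=ci['camera_matrix'],T=ci['world_from_camera'])
for l in ['iron','iron_mid']: print(l,[(np.round(r['rect']).tolist(),round(r['score'],2)) for r in ctrl.look_for('wrist',l)][:4])
print(proj('wrist',[504,137,110],ci))
E
```

```text
t: 1.85
ee_pos: [506.3, 135.4, 203.0]
orientation: [1.882, 2.514, 0.002]
ft_force: [0.5, 0.8, -0.2]
width: 88.1
grasp_force: 0.0
[506.31018547 135.41390284 202.99208733] [ 0.239  0.301  1.869  0.     0.97  -0.047] 1.85
iron [([310.0, 160.0, 330.0, 268.0], 0.93), ([261.0, 326.0, 368.0, 398.0], 0.57)]
iron_mid [([310.0, 46.0, 328.0, 134.0], 0.7)]
[313.48462254 232.08182137]
```

View pics/w1.png

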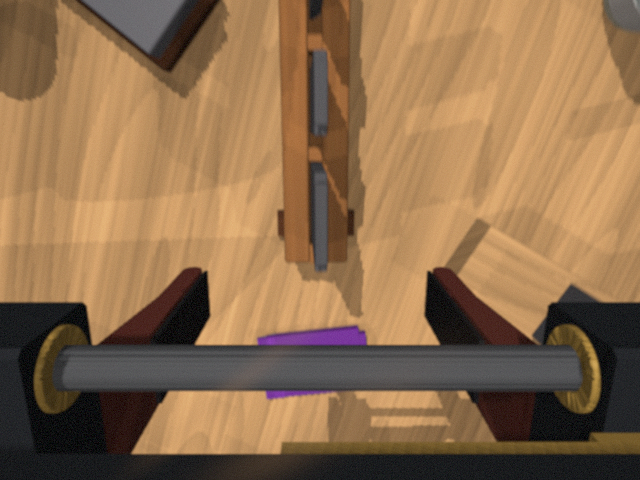

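```bash
python3 - <<'E'
from h import *
im=cv2.imread('pics/w1.png')
cv2.imwrite('pics/w1c.png',cv2.resize(im[140:290,250:390],None,fx=4,fy=4,interpolation=cv2.INTER_CUBIC))
o=ctrl.get_obs();M=R.from_rotvec(o['orientation']).as_matrix()
for uv,z in [((321,268),110),((321,258),110),((318,165),110),((321,165),110),((325,165),110),((321,160),110),((290,258),40),((346,258),40),((320,50),110)]:
    p=atz('wrist',uv,z);print(uv,p.round(1),(M.T@(p-o['ee_pos'])).round(1))
E
```

```text
(321, 268) [514.2 115.6 110. ] [-20.8   2.7  92.3]
(321, 258) [512.4 121.9 110. ] [-14.2   2.7  92.3]
(318, 165) [494.4 176.3 110. ] [43.   0.7 92.3]
(321, 165) [496.1 176.8 110. ] [43.   2.5 92.3]
(325, 165) [498.4 177.5 110. ] [43.   4.8 92.3]
(321, 160) [495.3 179.6 110. ] [45.9  2.5 92.3]
(290, 258) [495.7  93.8  40. ] [-36.5 -21.1 162.3]
(346, 258) [538.3 106.3  40. ] [-36.5  23.3 162.2]
(320, 50) [477.7 237.  110. ] [106.    1.7  92.3]
```

View pics/w1c.png

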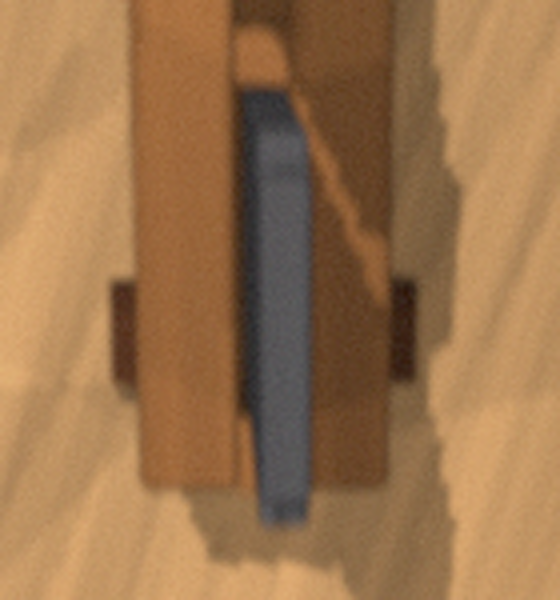

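```bash
python3 -m creep '[{"translation":[6,2,35],"angular":[0,0,0],"jaw":1},{"translation":[6,2,70],"angular":[0,0,0],"jaw":1},{"translation":[6,2,100],"angular":[0,0,0],"jaw":1},{"translation":[6,2,123],"angular":[0,0,0],"jaw":1},{"translation":[6,2,137],"angular":[0,0,0],"jaw":1},{"translation":[6,2,137],"angular":[0,0,0],"jaw":0.3},{"translation":[6,2,137],"angular":[0,0,0],"jaw":0},{"translation":[6,2,137],"angular":[0,0,0],"jaw":0}]'
python3 -m creep '[{"translation":[0,0,0],"angular":[0,0,0],"jaw":0},{"translation":[0,0,0],"angular":[0,0,0],"jaw":0},{"translation":[0,0,0],"angular":[0,0,0],"jaw":0},{"translation":[0,0,0],"angular":[0,0,0],"jaw":0},{"translation":[0,0,-3],"angular":[0,0,0],"jaw":0},{"translation":[0,0,-6],"angular":[0,0,0],"jaw":0},{"translation":[0,0,-10],"angular":[0,0,0],"jaw":0},{"translation":[0,0,-15],"angular":[0,0,0],"jaw":0}]'
```

```text
t: 3.0
ee_pos: [505.9, 143.8, 66.6]
orientation: [1.878, 2.517, 0.002]
ft_force: [-0.3, 0.1, -0.2]
width: 61.2
grasp_force: 0.0
t: 4.0
ee_pos: [504.1, 143.2, 80.4]
orientation: [-1.877, -2.517, 0.003]
ft_force: [-3.2, -0.9, -4.9]
width: 8.0
grasp_force: 30.0
```

```bash
python3 -m creep '[{"translation":[0,0,-12],"angular":[0,0,0],"jaw":0},{"translation":[0,0,-30],"angular":[0,0,0],"jaw":0},{"translation":[0,0,-55],"angular":[0,0,0],"jaw":0},{"translation":[0,0,-85],"angular":[0,0,0],"jaw":0},{"translation":[0,0,-120],"angular":[0,0,0],"jaw":0},{"translation":[0,0,-155],"angular":[0,0,0],"jaw":0},{"translation":[0,0,-190],"angular":[0,0,0],"jaw":0},{"translation":[0,0,-215],"angular":[0,0,0],"jaw":0}]'
cat > goal.py <<'E'
from h import *
tip=np.array([573.6,-151.2,202.]); hinge=np.array([744.5,-182.,270])
yaw=np.radians(-9.2);d=hinge-tip
p=np.arctan2(d[2],np.hypot(*d[:2]))-np.arctan2(40,183)
p=(2*p+.217)/3
L=R.from_euler('ZY',[yaw,-p]).as_matrix()   # lens axes
focus=(tip+L@[3,0,40]+hinge+L@[-180,0,0])/2
def goal(off): # off: TCP in iron frame
    M=L@np.diag([1,1,1]); T=np.column_stack([L[:,1],L[:,0],-L[:,2]])
    org=focus-L@[1.5,0,8]
    return T,org+L@np.array(off)
E
python3 - <<'E'
from goal import *
print('focus',focus,tip+L@[3,0,40],hinge+L@[-180,0,0],p)
T,t=goal([0,0,56.6]);o=ctrl.get_obs();M=R.from_rotvec(o['orientation']).as_matrix()
print('goal tcp',t,'now',o['ee_pos'],'dtool',M.T@(t-o['ee_pos']),'rot',R.from_matrix(M.T@T).as_rotvec(),o['qpos'],o['width'],o['ft_force'])
ci=ctrl.camera_info('scene');snap('scene','s1.png')
# predicted iron points now
for q in [(0,0,0),(4,32,0),(4,-32,0),(0,0,100)]:
    v=np.array(q)-[0,0,56.6];print(q,proj('scene',o['ee_pos']+M@[v[1],v[0],-v[2]]).round(1))
im=cv2.imread('pics/s1.png');u=proj('scene',o['ee_pos']).astype(int);x,y=u-[50,35]
cv2.imwrite('pics/s1c.png',cv2.resize(im[y:y+80,x:x+100],None,fx=6,fy=6,interpolation=cv2.INTER_CUBIC));print(x,y)
E
```

```text
t: 5.0
ee_pos: [506.4, 143.9, 298.9]
orientation: [1.877, 2.516, 0.006]
ft_force: [0.7, 0.1, -3.2]
width: 7.6
grasp_force: 30.0
focus [ 569.57432404 -152.10810273  240.04206942] [ 569.53543869 -150.54168472  241.90045065] [ 569.61320939 -153.67452075  238.18368819] 0.17769088286011406
goal tcp [ 559.63703461 -150.49861305  287.61170072] now [506.40264065 143.85799524 298.91430427] dtool [-297.32440162  -32.88149738   11.15659997] rot [-0.16972749 -0.04099091  0.44812229] [ 2.54115093e-01  1.89763185e-01  1.77295194e+00  1.19396023e-04
  1.17384860e+00 -3.48027290e-02] 7.577004334741286 [ 0.70606332  0.0646104  -3.24899587]
(0, 0, 0) [406.5 222.3]
(4, 32, 0) [422.5 224.2]
(4, -32, 0) [390.8 222.6]
(0, 0, 100) [412.3 178.9]
359 163
```

View pics/s1c.png

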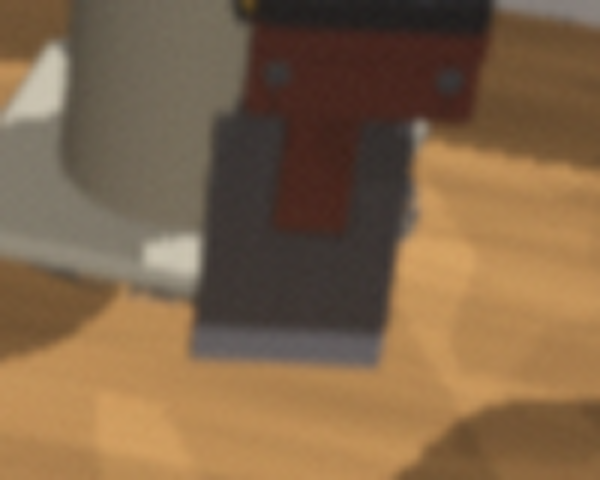

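```bash
python3 -m creep '[{"translation":[-20,-2,-10],"angular":[-0.01,0,0.03],"jaw":0},{"translation":[-60,-7,-10],"angular":[-0.03,-0.01,0.09],"jaw":0},{"translation":[-105,-12,-10],"angular":[-0.06,-0.015,0.16],"jaw":0},{"translation":[-150,-17,-10],"angular":[-0.085,-0.02,0.23],"jaw":0},{"translation":[-195,-22,-10],"angular":[-0.11,-0.03,0.3],"jaw":0},{"translation":[-235,-27,-10],"angular":[-0.135,-0.035,0.36],"jaw":0},{"translation":[-265,-30,-10],"angular":[-0.155,-0.04,0.41],"jaw":0},{"translation":[-285,-33,-10],"angular":[-0.17,-0.041,0.448],"jaw":0}]'
python3 - <<'E'
from goal import *
T,t=goal([0,0,56.6]);o=ctrl.get_obs();M=R.from_rotvec(o['orientation']).as_matrix()
print('dtool',M.T@(t-o['ee_pos']),'rot',R.from_matrix(M.T@T).as_rotvec())
ci=ctrl.camera_info('wrist');snap('wrist','w2.png');snap('scene','s2.png')
for n,q in dict(lens=[0,0,0],tip=[-103,0,-40],tipr=[0,0,-40],t2=[0,0,27],b1=[0,27,0],focus=[-100,0,0]).items():
    P=focus+L@(np.array(q)+[100,0,0]);print(n,proj('wrist',P).round(),proj('scene',P).round())
E
```

```text
t: 6.05
ee_pos: [555.1, -140.4, 306.0]
orientation: [2.288, 1.944, 0.168]
ft_force: [-0.3, 0.7, -3.2]
width: 8.1
grasp_force: 30.0
dtool [-9.19603736  2.86660679 19.1499834 ] rot [-0.0027226   0.00227431 -0.00187202]
lens [503. 263.] [232. 226.]
tip [320. 243.] [262. 226.]
tipr [478. 243.] [232. 244.]
t2 [526. 280.] [232. 213.]
b1 [509. 215.] [243. 230.]
focus [325. 263.] [262. 210.]
```

View pics/w2.png

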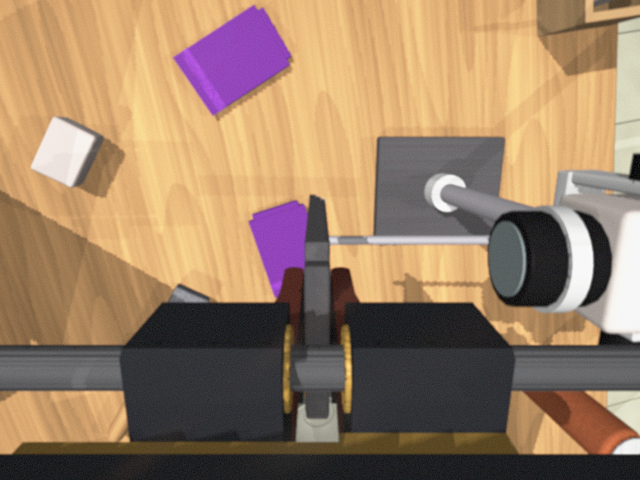

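View pics/s2.png

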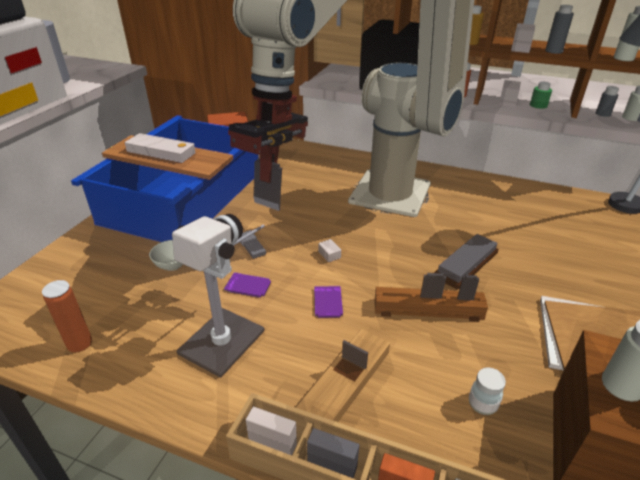

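```bash
python3 -m creep '[{"translation":[-3,1,4],"angular":[0,0,0],"jaw":0},{"translation":[-6,2,9],"angular":[0,0,0],"jaw":0},{"translation":[-9,3,14],"angular":[0,0,0],"jaw":0},{"translation":[-9,4,19],"angular":[0,0,0],"jaw":0},{"translation":[-9,4,19],"angular":[0,0,0],"jaw":0},{"translation":[-9,4,19],"angular":[0,0,0],"jaw":0},{"translation":[-9,4,19],"angular":[0,0,0],"jaw":0},{"translation":[-9,4,19],"angular":[0,0,0],"jaw":0}]'
python3 - <<'E'
from goal import *
T,t=goal([0,0,56.6]);o=ctrl.get_obs();M=R.from_rotvec(o['orientation']).as_matrix()
print('dtool',M.T@(t-o['ee_pos']),'rot',R.from_matrix(M.T@T).as_rotvec())
s=snap('scene','s3.png');w=snap('wrist','w3.png')
a=cv2.imread('pics/s3.png')[170:270,180:300];b=cv2.imread('pics/w3.png')[150:350,230:590]
cv2.imwrite('pics/m3.png',np.vstack([cv2.resize(a,(360,300),interpolation=cv2.INTER_CUBIC),b]))
for q in [(0,0,0),(0,32,0),(0,-32,0),(0,0,100)]:
    print(q,(proj('scene',focus+L@(np.array(q)-[1.5,0,8]))-[180,170])*3)
E
```

```text
t: 7.15
ee_pos: [560.6, -149.1, 287.9]
orientation: [2.287, 1.947, 0.167]
ft_force: [-0.4, -0.0, -3.6]
width: 8.3
grasp_force: 30.0
dtool [-1.50302965 -0.74455232  0.11966399] rot [-0.00402905  0.00206291  0.00064479]
(0, 0, 0) [247.32558465 128.96562863]
(0, 32, 0) [284.56187448 141.78026534]
(0, -32, 0) [211.00286873 116.46539269]
(0, 0, 100) [252.88486981  -5.45048989]
```

View pics/m3.png

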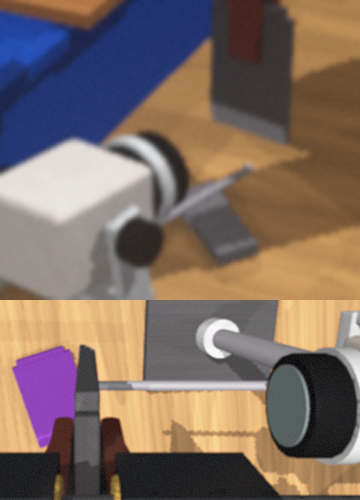

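```bash
python3 -c "
from h import *
print(ctrl.close_job())"
```

```text
the job is handed in; nothing more can be done
None
```

I handed the job in with the wide iron held still at the focus point, bevel side to the lens and cutting edge down. My last measurement put it within about 5 mm of the target, with its tilt matching the lens to the accuracy I could measure. The judged result was not reported back.

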